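Clamp the oil stone in the bench holder with its cam lever

ROBOT

A 6-joint arm with a two-finger parallel gripper is mounted at the origin on a cart in front of the work surface, level with it; the furniture and walls round the work are solid. World frame = base frame: x ahead of the robot, y to its left, z up, the work surface at z = 0. Lengths are in m, angles in rad, forces in N, time in s.
With the tool pointing down it reaches from about 0.375 to 0.9 m from the base axis. Payload 3.1 kg.
Tool frame: the origin (TCP) lies at the very end of the fingers, on their centre line; the grasp point (between the pads) lies 19 mm behind it; z points along the fingers, y is the line along which they close (so a half turn about z gives the same grasp; the last joint's range is limited). The gripper opens to 87 mm and grips with 3 to 60 N. Pads are 19 mm wide; open, the fingers measure 117 mm over their backs; the gripper's body (75 mm by 190 mm) begins 51 mm behind the grasp point.
Start: joints at [1.06, 0.527, 1.433, -0, 1.181, -0.178], TCP at [0.204, 0.591, 0.223] pointing down, gripper open.
Joint ranges: [-3.08, 3.08], [-0.75, 2.2], [0.22, 2.44], [-1.43, 4.57], [0, 2.65], [-2.85, 2.85]. Speed limits (rad/s): [2.79, 2.79, 3.14, 3.14, 3.14, 3.14].

INTERFACE

Orientations are given as a unit quaternion [x, y, z, w].
In Python, from rig import robot gives the robot as it stands. The module is installed in compiled form; this text tells all that it offers.
- The arm moves only by the tool play_rows, never from a script. Its argument "steps" is one flat list of numbers, 5 for each row, row after row: the opening, from -1 (shut) to 1 (fully open), then the shift along the tool's x, y, z as a fraction of full scale, then the turn about the tool's z as a fraction of full scale. In form: [claw, tx, ty, tz, twist, claw, tx, ty, tz, twist, ...]. A call has exactly 10 rows; each row shifts and turns the commanded pose from where the row before left it, along the tool's axes as they then stand; what a row does not reach is not made up. Full scale, the value 1, is 0.03 m for a shift and 0.1 rad for a turn. A row lasts 1/10 s, in which the tool goes at most 50 mm and 8.59 degrees, less where a joint would pass 70% of its speed; a pose out of reach is approached as far as the arm can. A call with a number of a shift or a turn outside -1 to 1 is refused whole. A call with a gripper value outside its range is refused whole. The fingers move at their own pace and stop on an object; "grip_force" is the grip in N (left out, the last holds). Time passes only in rows, so rows that do not move let the fingers close, or fill a call up. It gives the time, the measured TCP pose, the force, the opening and the grip force at its end, in the units of the state.
- robot.get_obs(): the state, without advancing time (a new reading comes with each control period).
- robot.camera(name): name is "scene" or "top" or "wrist"; returns a dict with "image" (400x640x3 uint8, red, green, blue), "mtx" (3x3 intrinsics, pixels), "D" ([k1, k2, p1, p2, k3] as OpenCV has them; the pictures are not rectified), "rvec" (rotation vector, rad) and "tvec" (3), from world to camera coordinates, as OpenCV has them. Camera axes: x right, y down, z forward; pixel columns grow to the right and rows downward; lengths in m; the calibration is good to about 2 mm. A picture is of the moment at which its call begins. There is no depth.
- robot.hand_in(): hands the job in; it is judged then, once.
The state is a dict: "time": time; "q": joint angles; "joint_velocities": joint speeds; "joint_torque": joint torques, N m; "position": TCP position; "tool_rot": TCP orientation; "ft_force": force on the tool from outside, world axes, zero at the start; "moment": the same for the moment, N m; "grip_width": finger opening in m; "grip_force": force on a finger pad.
Only numpy, scipy, OpenCV 4.12 (cv2) and the standard library are available. Lean on these libraries where they do the work, as an engineer would, in place of code of your own. Each camera call takes 0.05 s, during which the arm holds its last target. There are 200 camera calls.

TASK

Set the sharpening stone up for honing. First stand the small carton somewhere on the bench clear of the clamp handle's swing, then swing the stone holder's handle fully open to its stop, lower the stone gently, flat and straight, onto the holder's bed between the two jaws and let go, and push the handle back all the way to its locking stop so that the jaws grip the stone. Keep the carton upright and leave the oil bottle, the flat tin and the bone folder where they are.

Things in the scene. Friction and masses are not known exactly. Their poses are not given: they have to be found in the camera images.
- stone_holder: Stone holder, fixed to the bench: light wood board 96 x 275 x 20 mm. Origin on the bench below the middle of the bed; in mm: board spans local x -48..48, y -105..170, top z 20. Steel fixed jaw 60 wide, z 20..33, face at y -75. Facing it the sliding jaw, as big; gap between the faces 160 with the lever open, 146 when locked and empty (too short for the stone).
- cam_lever (a joint): Angle of the holder's cam lever about the vertical axis at lever_pivot: 0 = fully open at its stop, handle along the holder's +y (out of the board's end); 1.571 = locked at its stop, handle along -x (across the board, towards the robot). Swings through the quadrant local x < 0, y > 125. Drives the sliding jaw, stays where it is left, needs 2 to 4 N at the grip.
- lever_pivot (a point): Point on the lever's axis, 46 mm above the bench, at local (0, 125) of the holder. Near it on the board: two 9 mm stop pins at local (10, 159) and (-38, 114), tops at z 44, and two guide strips for the jaw at x -34 and 34, y 84..130, tops at z 30.
- handle_grip (a point): Point on the axis of the handle's black round grip, 95 mm from the lever's axis, 46 mm above the bench; moves with the handle. The grip is 15 to 18 mm thick and runs from 62 to 130 mm from the axis (the handle's end); nearer the axis is a flat bar 12 mm wide, z 37..45.
- bed_centre (a point): Middle of the bed on the board's top, where the middle of the clamped stone's underside lies (local (0, 0), z 20 mm); axes as the holder's.
- jaw_face: Black rubber face of the sliding jaw, 52 x 7 x 12 mm, sprung (gives up to 4.5 mm, about 4.5 N at first touch and 10 N when the stone is clamped). Locking pushes the stone up to the fixed jaw. Origin at the middle of its underside.
- sharpening_stone: Oil stone in its wooden tray: tray 52 x 150 x 16 mm, grey stone 40 x 136 mm on it, 30 mm high in all, about 0.35 kg, long axis its y; either way round will do. Origin at the middle of its underside. Grip across the tray's 52 mm. On the way to the holder a press's ball lever overhangs the bench (x over 0.55 m, y -0.03 m, from 0.25 m up).
- small_carton: Small standing carton, 51 x 38 x 79 mm (its x, y, z), about 0.15 kg, standing in the way of the handle's swing. Origin at the middle of its underside. The bench nearer the robot than the holder (x under 0.48 m, y -0.4 to 0.45 m) is free but for the things listed here.
- oil_bottle: White oil bottle with cone nozzle, 42 mm diameter, 141 mm tall, standing behind the holder; origin at the middle of its underside. Leave alone.
- tack_tin: Flat tin with lid, 71 x 107 x 25 mm, long axis its y; origin at the middle of its underside. Leave alone.
- bone_folder: Flat bone folder, 22 x 138 x 8 mm, long axis its y, lying in front of the holder; origin at the middle of its underside. Leave alone.
Things that resemble listed ones, but are neither listed nor needed, are in the scene too. Of the things that look like the small_carton, the largest one is meant.

How it is judged:
On the way, in this order (a step that is already met when the one before it is completed fails the run):
1. the carton stands on the bench, released, out of the handle's swing, before the handle is swung ((horizontal distance between small_carton and lever_pivot above 0.175 m or x of small_carton in the frame of stone_holder above 0.045 m or y of small_carton in the frame of stone_holder below 0.08 m) and angle between small_carton's own z axis and vertical below 0.1 rad and height (world z) of small_carton between -0.006 and 0.006 m and linear speed of small_carton below 0.03 m/s and contact force between the fingers and small_carton below 0.2 N and value of joint cam_lever above 1 rad), for 0.2 s.
2. the handle is swung fully open (value of joint cam_lever below 0.08 rad), for 0.1 s.
3. the stone lies released, flat and straight on the bed between the jaws, the handle still open (x of sharpening_stone in the frame of stone_holder between -0.01 and 0.01 m and y of sharpening_stone in the frame of stone_holder between -0.012 and 0.012 m and z of sharpening_stone in the frame of stone_holder between 0.017 and 0.0235 m and angle between the y axis of sharpening_stone and the y axis of stone_holder, either way round below 0.09 rad and angle between sharpening_stone's own z axis and vertical below 0.05 rad and contact force between the fingers and sharpening_stone below 0.2 N and value of joint cam_lever below 0.3 rad), for 0.2 s.
At the end, for the whole second after the job is handed in: Handle within 0.07 rad of its locking stop; stone flat on the bed (within 10 mm across, 6 mm along, 0.09 rad), gripped by the sliding jaw with over 4 N; carton upright on the bench outside the handle's swing; all released and at rest ((horizontal distance between small_carton and lever_pivot above 0.175 m or x of small_carton in the frame of stone_holder above 0.045 m or y of small_carton in the frame of stone_holder below 0.08 m) and angle between small_carton's own z axis and vertical below 0.1 rad and height (world z) of small_carton between -0.006 and 0.006 m and linear speed of small_carton below 0.03 m/s and contact force between the fingers and small_carton below 0.2 N and x of sharpening_stone in the frame of stone_holder between -0.01 and 0.01 m and y of sharpening_stone in the frame of stone_holder between -0.006 and 0.006 m and z of sharpening_stone in the frame of stone_holder between 0.017 and 0.0235 m and angle between the y axis of sharpening_stone and the y axis of stone_holder, either way round below 0.09 rad and angle between sharpening_stone's own z axis and vertical below 0.05 rad and contact force between the fingers and sharpening_stone below 0.2 N and value of joint cam_lever above 1.5 rad and contact force between jaw_face and sharpening_stone above 4 N and linear speed of sharpening_stone below 0.02 m/s); the robot touches nothing.
It fails at once if the carton is tipped over (angle between small_carton's own z axis and vertical above 0.5 rad).
It fails at once if the stone is dropped onto the bed (over 0.5 m/s just above it) (horizontal distance between sharpening_stone and bed_centre below 0.05 m and height (world z) of sharpening_stone below 0.06 m and linear speed of sharpening_stone above 0.5 m/s).
It fails at once if the oil bottle is moved by more than 20 mm or tipped (distance of oil_bottle from where it was at the start of the episode above 0.02 m or angle between oil_bottle's own z axis and vertical above 0.4 rad).
It fails at once if the flat tin is moved by more than 20 mm (distance of tack_tin from where it was at the start of the episode above 0.02 m).
It fails at once if the bone folder is moved by more than 20 mm (distance of bone_folder from where it was at the start of the episode above 0.02 m).
It also fails if it takes over 72 s, if anything falls off the work surface, if the arm or the gripper's body presses on something with over 40 N, if the wrist force passes 120 N, or if a joint passes its speed limit or range.

## Working session

There is one attempt and no reset: what is moved stays moved. The work goes in short steps, Python scripts to look and compute and a tool call to move; the robot and the scene stay as the last step left them, time stands still between calls to the robot, and variables do not carry over. Pictures are saved under pics/ and viewed, at most 10 in all, crops included, and the job is handed in when it is done.

Besides the shell and the picture viewer there is one more tool, called after "Emit:" by a JSON object that holds its "api" and its "payload", one argument or row to a line. play_rows: Moves the arm, as the interface text tells. Shift numbers are shares of 0.03 m and turn numbers shares of 0.1 rad, none past 1 either way. Its arguments: {"type":"object","properties":{"steps":{"type":"array"},"grip_force":{"type":"number"}},"required":["steps"]}

```bash
mkdir -p pics
cat > h.py <<'E'
import numpy as np, cv2
from rig import robot
from scipy.spatial.transform import Rotation as R
def cam(n):
    c=robot.camera(n); c['R']=cv2.Rodrigues(np.array(c['rvec'],float))[0]; c['t']=np.array(c['tvec'],float).ravel()
    c['K']=np.array(c['mtx'],float); c['d']=np.array(c['D'],float); return c
def ray(c,uv,z=0.):
    p=cv2.undistortPoints(np.array(uv,float).reshape(-1,1,2),c['K'],c['d']).reshape(-1,2)
    d=np.c_[p,np.ones(len(p))]@c['R']; o=-c['R'].T@c['t']
    return o+d*((z-o[2])/d[:,2])[:,None]
def proj(c,P):
    return cv2.projectPoints(np.array(P,float).reshape(-1,1,3),c['R'],c['t'],c['K'],c['d'])[0].reshape(-1,2)
def save(c,n): cv2.imwrite('pics/'+n,c['image'][:,:,::-1])
E
python3 - <<'E'
from h import *
import pickle
for n in ('top','scene'):
    c=cam(n); save(c,n+'0.png'); pickle.dump(c,open(n+'.pkl','wb')); print(n,-c['R'].T@c['t'])
o=robot.get_obs(); print(o['position'],R.from_quat(o['tool_rot']).as_matrix().round(3),o['grip_width'],o['time'])
E
```

```text
top [0.37252177 0.00326786 1.4617447 ]
scene [ 0.09065377 -0.72008536  0.68620736]
[0.203799   0.59012194 0.22165945] [[-0.945  0.327 -0.001]
 [ 0.327  0.945 -0.002]
 [ 0.    -0.002 -1.   ]] 0.08706194568771555 0.1
```

View pics/top0.png

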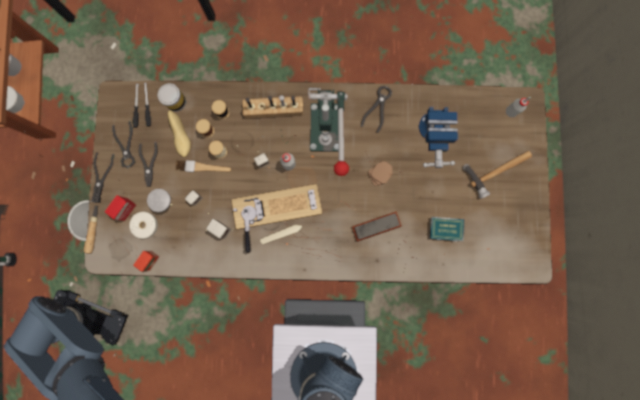

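View pics/scene0.png

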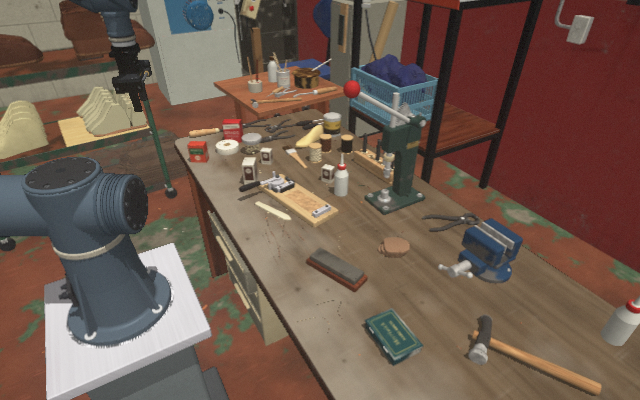

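The top view shows the holder at (277,206) with its handle at (247,240), the stone at (376,226), the folder at (281,234), the tin at (446,229) and the bottle at (288,161). There are three white cartons: (217,229), (192,198) and (261,160). The one at (217,229) looks largest and stands in the handle's swing. I'll check it in an enlarged crop.

Run:
```python
from h import *
import pickle
c=pickle.load(open('top.pkl','rb')); s=pickle.load(open('scene.pkl','rb'))
a=cv2.resize(c['image'][140:260,165:415],None,fx=3.2,fy=3.2,interpolation=cv2.INTER_CUBIC)
b=cv2.resize(s['image'][140:225,225:355],None,fx=2.4,fy=2.4,interpolation=cv2.INTER_CUBIC)
im=np.zeros((592,800,3),np.uint8); im[:a.shape[0],:a.shape[1]]=a; im[386:386+b.shape[0],:b.shape[1]]=b
cv2.imwrite('pics/crop1.png',im[:,:,::-1])
hsv=cv2.cvtColor(c['image'],cv2.COLOR_RGB2HSV)
def comps(m,z,amin,roi,tag):
    k=np.zeros_like(m); x0,y0,x1,y1=roi; k[y0:y1,x0:x1]=m[y0:y1,x0:x1]
    for ct in cv2.findContours(k,cv2.RETR_EXTERNAL,cv2.CHAIN_APPROX_NONE)[0]:
        if cv2.contourArea(ct)<amin: continue
        r=cv2.minAreaRect(ct); bx=cv2.boxPoints(r); w=ray(c,bx,z); 
        e=[np.linalg.norm(w[1]-w[0]),np.linalg.norm(w[2]-w[1])]; d=(w[1]-w[0]) if e[0]>e[1] else w[2]-w[1]
        print(tag,np.round(r[0],1),'ctr',w.mean(0).round(4),'size',np.round(e,4),'ang',np.degrees(np.arctan2(d[1],d[0])).round(1))
white=((hsv[:,:,1]<70)&(hsv[:,:,2]>150)).astype(np.uint8)*255
comps(white,0.079,30,(180,140,300,250),'white')
g=((hsv[:,:,2]>0)).astype(np.uint8)
for p in [(376,226),(356,233),(300,200),(240,215),(247,244),(340,210),(360,226)]: print(p,c['image'][p[1],p[0]],hsv[p[1],p[0]])
```

```text
white [278.5 248. ] ctr [0.3875 0.1411 0.079 ] size [0.006  0.1227] ang -88.8
white [201.5 246.5] ctr [0.3867 0.3731 0.079 ] size [0.015  0.0821] ang -88.7
white [279.4 234. ] ctr [0.4292 0.1396 0.079 ] size [0.1289 0.0256] ang -69.1
white [215.7 227.8] ctr [0.4439 0.3326 0.079 ] size [0.0382 0.0536] ang -121.9
white [252.4 213.6] ctr [0.489  0.2229 0.079 ] size [0.0824 0.0648] ang -56.1
white [191.3 196.8] ctr [0.5366 0.4119 0.079 ] size [0.0364 0.0266] ang -43.1
white [190.  165.6] ctr [0.6326 0.421  0.079 ] size [0.0355 0.0284] ang -3.9
white [260.8 158.8] ctr [0.6572 0.2035 0.079 ] size [0.0361 0.0284] ang -57.4
(376, 226) [109 102  93] [ 17  37 109]
(356, 233) [84 62 52] [ 9 97 84]
(300, 200) [195 160 117] [ 17 102 195]
(240, 215) [194 167 131] [ 17  83 194]
(247, 244) [42 41 44] [130  17  44]
(340, 210) [137 118  98] [ 15  73 137]
(360, 226) [93 80 73] [11 55 93]
```

View pics/crop1.png

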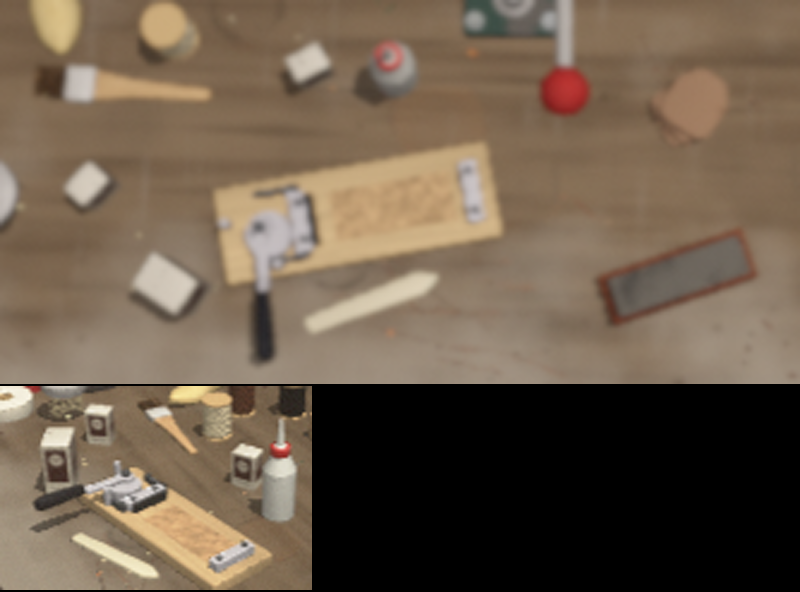

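The crop confirms it: the carton at full-image (217,229) has a 38x53 mm top, while the other two measure 36x27–28 mm. Next I'll measure the holder and the stone.

Run:
```python
from h import *
import pickle
c=pickle.load(open('top.pkl','rb'))
hsv=cv2.cvtColor(c['image'],cv2.COLOR_RGB2HSV)
def q(m,z,roi,tag,L,W):
    k=np.zeros(m.shape,np.uint8); x0,y0,x1,y1=roi; k[y0:y1,x0:x1]=m[y0:y1,x0:x1]
    k=cv2.morphologyEx(k,cv2.MORPH_CLOSE,np.ones((5,5)))
    ct=max(cv2.findContours(k,cv2.RETR_EXTERNAL,cv2.CHAIN_APPROX_NONE)[0],key=cv2.contourArea)
    w=ray(c,ct.reshape(-1,2),z)
    r=cv2.minAreaRect((w[:,:2]*1000).astype(np.float32)); print(tag,cv2.contourArea(ct),'minrect mm',np.round(r,1) if 0 else r)
H=hsv.astype(int); 
q((H[:,:,2]>150)&(H[:,:,1]>75)&(H[:,:,0]<25),0.02,(222,178,330,232),'board',275,96)
red=(H[:,:,1]>95)&(H[:,:,2]<125)&((H[:,:,0]<12)|(H[:,:,0]>170))
q(red,0.016,(345,205,408,248),'tray',150,52)
crop=lambda pts:np.array(pts)/3.2+[165,140]-0.34
w=ray(c,crop([(214,188),(487,143),(502,235),(228,285)]),0.02); print('board corners',w.round(4),'ctr',w.mean(0))
w=ray(c,crop([(598,279),(740,230),(758,272),(614,324)]),0.016); print('tray',w.round(4),w.mean(0))
w=ray(c,crop([(268,232)]),0.05);print('pivot~',w)
w=ray(c,crop([(263,352),(261,298)]),0.05);print('handle',w)
w=ray(c,crop([(322,325),(425,285)]),0.008);print('folder',w)
```

```text
board 2065.0 minrect mm ((519.7594604492188, 158.29193115234375), (97.68853759765625, 276.1194763183594), 11.454829216003418)
tray 107.5 minrect mm ((462.1625671386719, -154.81906127929688), (51.67128372192383, 148.49655151367188), 19.938087463378906)
board corners [[0.5407 0.3002 0.02  ]
 [0.5904 0.0318 0.02  ]
 [0.4997 0.0152 0.02  ]
 [0.4453 0.2825 0.02  ]] ctr [0.51904257 0.15742051 0.02      ]
tray [[ 0.4587 -0.0795  0.016 ]
 [ 0.5095 -0.2183  0.016 ]
 [ 0.4685 -0.236   0.016 ]
 [ 0.4151 -0.0956  0.016 ]] [ 0.46296549 -0.15734273  0.016     ]
pivot~ [[0.49556502 0.23999378 0.05      ]]
handle [[0.38064297 0.24057379 0.05      ]
 [0.43204025 0.24437803 0.05      ]]
folder [[0.40858931 0.19035412 0.008     ]
 [0.44996283 0.09004899 0.008     ]]
```

```bash
cat > d.py <<'E'
import sys
from h import *
def delta(x,y,z,ydeg=None):
    o=robot.get_obs(); M=R.from_quat(o['tool_rot']).as_matrix(); p=np.array(o['position'])
    yaw=np.degrees(np.arctan2(M[1,1],M[0,1]))
    w=None
    if ydeg is not None: w=np.radians((yaw-ydeg+90)%180-90)/0.1
    d=M.T@(np.array([x,y,z])-p)/0.03
    print('t',o['time'],'p',p.round(4),'ytool deg',round(yaw,1),'f',np.round(o['ft_force'],1),'w',round(o['grip_width'],4),'q6',round(o['q'][5],2))
    print('units tx,ty,tz',d.round(2),'turn units',w)
    if w is not None:
        a=np.radians(ydeg if abs(((yaw-ydeg+180)%360)-180)<90 else ydeg+180); Y=np.array([np.cos(a),np.sin(a),0]);Z=np.array([0,0,-1.]);X=np.cross(Y,Z)
        print('after turning:',(np.stack([X,Y,Z])@(np.array([x,y,z])-p)/0.03).round(2))
if __name__=='__main__': delta(*map(float,sys.argv[1:]))
E
python3 d.py 0.444 0.333 0.15 58.1
```

```text
t 0.1 p [0.2038 0.5901 0.2217] ytool deg 70.9 f [ 0.1  0.9 -0.2] w 0.0871 q6 -0.18
units tx,ty,tz [-10.37  -5.48   2.4 ] turn units 2.239758082630733
after turning: [-11.33  -3.05   2.39]
```

Emit:
{"api": "play_rows", "payload": {
  "steps": [1,0,0,0,1,1,0,0,0,1,1,-0.95,-0.7,0.1,0.2,1,-0.95,-0.7,0.1,0,1,-0.95,-0.7,0.1,0,1,-0.95,-0.7,0.1,0,1,-0.95,-0.7,0.1,0,1,-0.95,-0.7,0.1,0,1,-0.95,-0.7,0.1,0,1,-0.95,-0.7,0.1,0],
  "grip_force": 15
}}

```text
time: 1.1
position: [0.3107, 0.3268, 0.1983]
tool_rot: [0.273, 0.962, -0.0, -0.0]
ft_force: [0.5, 1.0, -0.3]
grip_width: 0.0876
grip_force: 0.0
```

```bash
python3 d.py 0.444 0.333 0.12 58.1
```

```text
t 1.1 p [0.3107 0.3268 0.1983] ytool deg 58.3 f [ 0.5  1.  -0.3] w 0.0876 q6 -0.46
units tx,ty,tz [-3.67  2.51  2.61] turn units 0.042809375680916216
after turning: [-3.66  2.52  2.61]
```

Emit:
{"api": "play_rows", "payload": {
  "steps": [1,-0.8,0.5,0.3,0,1,-0.8,0.5,0.3,0,1,-0.8,0.5,0.3,0,1,-0.8,0.5,0.3,0,1,-0.47,0.51,0.2,0.04,1,0,0,0,0,1,0,0,0,0,1,0,0,0,0,1,0,0,0,0,1,0,0,0,0]
}}

```text
time: 2.1
position: [0.443, 0.3346, 0.157]
tool_rot: [0.274, 0.962, 0.0, -0.0]
ft_force: [-0.5, -0.6, 0.3]
grip_width: 0.087
grip_force: 0.0
```

Run:
```python
from h import *
from d import delta
delta(.444,.333,.04,58.1)
c=cam('wrist'); print('cam',-c['R'].T@c['t'],'dir',c['R'][2])
im=c['image'].copy()
a,b=np.radians(58.1),np.radians(-31.9)
u=np.array([np.cos(a),np.sin(a)])*.0255;v=np.array([np.cos(b),np.sin(b)])*.019
P=[[*(np.array([.444,.333])+i*u+j*v),.079] for i,j in((1,1),(1,-1),(-1,-1),(-1,1))]
cv2.polylines(im,[proj(c,P).astype(int)],True,(0,255,0),1)
cv2.imwrite('pics/w1.png',im[:,:,::-1])
```

```text
t 2.1 p [0.443  0.3346 0.157 ] ytool deg 58.1 f [-0.5 -0.6  0.3] w 0.087 q6 -0.57
units tx,ty,tz [-0.06 -0.03  3.9 ] turn units 0.007202357966994904
after turning: [-0.06 -0.03  3.9 ]
cam [0.37802928 0.37434399 0.31871606] dir [ 0.23771005 -0.14779307 -0.96002664]
```

View pics/w1.png

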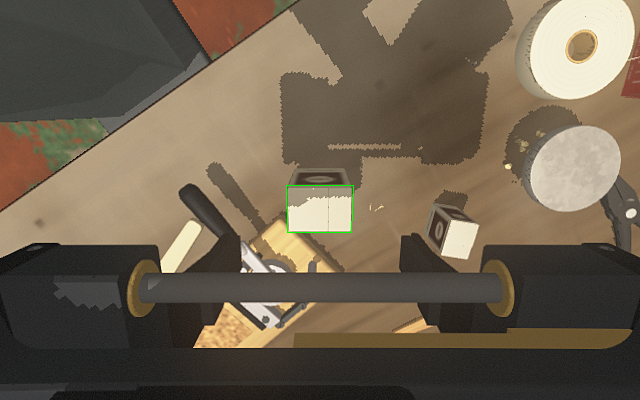

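The wrist view shows the carton top at (320,209), and my projected outline matches it. It sits centred between the fingers, so I'll descend and grip.

Emit:
{"api": "play_rows", "payload": {
  "steps": [1,-0.06,-0.03,0.8,0,1,0,0,0.8,0,1,0,0,0.8,0,1,0,0,0.8,0,1,0,0,0.7,0,1,0,0,0,0,-1,0,0,0,0,-1,0,0,0,0,-1,0,0,0,0,-1,0,0,0,0]
}}

```text
time: 3.15
position: [0.4455, 0.3332, 0.0406]
tool_rot: [0.275, 0.962, 0.001, 0.001]
ft_force: [0.2, -0.0, 0.9]
grip_width: 0.0629
grip_force: 0.0
```

Emit:
{"api": "play_rows", "payload": {
  "steps": [-1,0,0,0,0,-1,0,0,0,0,-1,0,0,-0.3,0,-1,0,0,-0.4,0,-1,0.3,0.1,0,0,-1,0.6,0.2,0,0,-1,0.8,0.25,0,0,-1,0.8,0.25,0,0,-1,0.7,0.2,0,0,-1,0.4,0.15,0,0]
}}

```text
time: 4.15
position: [0.3695, 0.4204, 0.0606]
tool_rot: [0.274, 0.962, -0.0, -0.0]
ft_force: [0.2, 0.1, -2.3]
grip_width: 0.0501
grip_force: 15.0
```

```bash
python3 d.py 0.37 0.42 0.04
```

```text
t 4.15 p [0.3695 0.4204 0.0606] ytool deg 58.2 f [ 0.2  0.1 -2.3] w 0.0501 q6 -0.37
units tx,ty,tz [-0.02 -0.    0.69] turn units None
```

Emit:
{"api": "play_rows", "payload": {
  "steps": [-1,0,0,0.2,0,-1,0,0,0.2,0,-1,0,0,0.15,0,-1,0,0,0.1,0,-1,0,0,0.02,0,1,0,0,0,0,1,0,0,0,0,1,0,0,0,0,1,0,0,0,0,1,0,0,0,0]
}}

```text
time: 5.15
position: [0.3716, 0.4193, 0.0406]
tool_rot: [0.275, 0.962, 0.0, 0.0]
ft_force: [-0.6, 0.3, 0.1]
grip_width: 0.0815
grip_force: 0.0
```

Emit:
{"api": "play_rows", "payload": {
  "steps": [1,0,0,-0.1,0,1,0,0,-0.4,0,1,0,0,-0.9,0,1,0,0,-1,0,1,0,0,-1,0,1,0,0,-0.6,0,1,0,0,0,0,1,0,0,0,0,1,0,0,0,0,1,0,0,0,0]
}}

```text
time: 6.15
position: [0.3707, 0.4186, 0.1591]
tool_rot: [0.275, 0.961, -0.001, -0.001]
ft_force: [0.9, -0.7, 0.2]
grip_width: 0.0869
grip_force: 0.0
```

Run:
```python
from h import *
from d import delta
delta(.407,.229,.15,101)
c=cam('wrist');
O=np.array([.5262,.1264]);th=np.radians(11.4);yv=np.array([-np.sin(th),np.cos(th)]);xv=np.array([np.cos(th),np.sin(th)])
im=c['image'].copy()
L=lambda x,y,z:[*(O+x/1e3*xv+y/1e3*yv),z/1e3]
cv2.polylines(im,[proj(c,[L(-48,-105,20),L(48,-105,20),L(48,170,20),L(-48,170,20)]).astype(int)],True,(0,255,0),1)
for p in (L(0,125,46),L(-95,125,46)): cv2.circle(im,tuple(int(v) for v in proj(c,[p])[0]),3,(255,0,0),-1)
t=cam('top'); ti=t['image'].copy()
cv2.polylines(ti,[proj(t,[L(-48,-105,20),L(48,-105,20),L(48,170,20),L(-48,170,20)]).astype(int)],True,(0,255,0),1)
for p in (L(0,125,46),L(-95,125,46)): cv2.circle(ti,tuple(int(v) for v in proj(t,[p])[0]),1,(255,0,0),-1)
o=np.zeros((600,800,3),np.uint8); o[:400,:640]=im; o[400:,:800//1]=cv2.resize(ti[170:270,120:320],(400*2,400))[0:400:2,:][:200]
cv2.imwrite('pics/w2.png',o[:,:,::-1])
```

```text
t 6.15 p [0.3707 0.4186 0.1591] ytool deg 58.1 f [ 0.9 -0.7  0.2] w 0.0869 q6 -0.37
units tx,ty,tz [-4.37 -4.72  0.31] turn units -7.488340540209563
after turning: [ 0.02 -6.43  0.3 ]
```

View pics/w2.png

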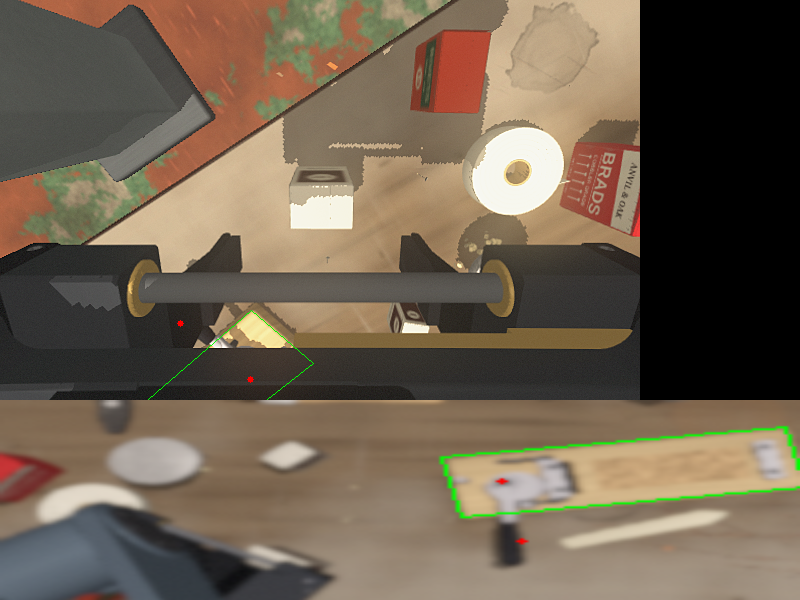

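The green outline fits the board, so the holder's origin is (0.526, 0.126) with a yaw of 11.4°. The carton stands upright at (320,205). The handle is about 0.1 rad short of locked. Next I'll grip the handle.

```bash
python3 d.py 0.407 0.242 0.1 95
```

```text
t 6.25 p [0.371  0.4188 0.1594] ytool deg 58.1 f [ 0.  -0.8  0.5] w 0.0873 q6 -0.37
units tx,ty,tz [-4.14 -4.36  1.98] turn units -6.441055974933064
after turning: [-0.68 -5.98  1.98]
```

Emit:
{"api": "play_rows", "payload": {
  "steps": [0.15,0,0,0,-1,0.15,0,0,0,-1,0.15,0,0,0,-1,0.15,0,0,0,-1,0.15,0,0,0,-1,0.15,0,0,0,-1,0.15,0,-0.5,0,-0.44,0.15,-0.2,-0.9,0,0,0.15,-0.2,-0.9,0,0,0.15,-0.2,-0.9,0,0]
}}

```text
time: 7.25
position: [0.397, 0.3242, 0.1598]
tool_rot: [-0.044, 0.999, -0.0, -0.001]
ft_force: [-0.5, -0.4, -0.5]
grip_width: 0.05
grip_force: 0.0
```

Emit:
{"api": "play_rows", "payload": {
  "steps": [0.15,-0.08,-0.9,0,0,0.15,0,-0.9,0,0,0.15,0,-0.6,0,0,0.15,0,-0.38,0.4,0,0.15,0,0,0.7,0,0.15,0,0,0.7,0,0.15,0,0,0.2,0,0.15,0,0,0,0,0.15,0,0,0,0,0.15,0,0,0,0]
}}

```text
time: 8.25
position: [0.4073, 0.2426, 0.1012]
tool_rot: [-0.044, 0.999, 0.0, 0.001]
ft_force: [1.0, -0.0, -0.2]
grip_width: 0.0503
grip_force: 0.0
```

Run:
```python
from h import *
from d import delta
delta(.407,.242,.027,95)
c=cam('wrist'); im=c['image'].copy()
cv2.circle(im,tuple(int(v) for v in proj(c,[[.407,.242,.046]])[0]),4,(255,0,0),-1)
cv2.imwrite('pics/w3.png',im[:,:,::-1])
```

```text
t 8.25 p [0.4073 0.2426 0.1012] ytool deg 95.0 f [ 1.  -0.  -0.2] w 0.0503 q6 -1.36
units tx,ty,tz [ 0.02 -0.02  2.47] turn units 0.0028722521048196903
after turning: [ 0.01 -0.02  2.47]
```

View pics/w3.png

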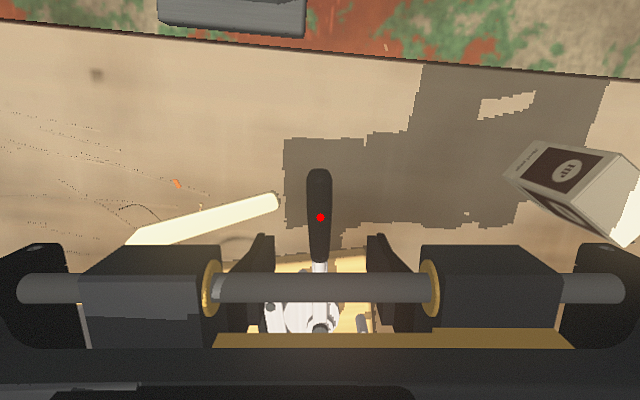

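The wrist view shows the handle upright between the fingers, with its grip at (320,216) under my projected point. The folder's tip at (272,202) is clear and stays below the fingers.

Emit:
{"api": "play_rows", "payload": {
  "steps": [0.15,0,0,0.6,0,0.15,0,0,0.7,0,0.15,0,0,0.7,0,0.15,0,0,0.46,0,0.15,0,0,0,0,-1,0,0,0,0,-1,0,0,0,0,-1,0,0,0,0,-1,0,0,0,0,-1,0,0,0,0],
  "grip_force": 6
}}

```text
time: 9.3
position: [0.407, 0.2423, 0.0271]
tool_rot: [-0.044, 0.999, 0.0, 0.0]
ft_force: [-0.1, -2.4, 0.3]
grip_width: 0.018
grip_force: 0.9
```

Emit:
{"api": "play_rows", "payload": {
  "steps": [-1,0,0.1,0,0.3,-1,-0.01,0.19,0,0.6,-1,-0.01,0.19,0,0.6,-1,-0.01,0.19,0,0.6,-1,-0.01,0.19,0,0.6,-1,-0.01,0.19,0,0.6,-1,-0.01,0.19,0,0.6,-1,-0.01,0.19,0,0.6,-1,-0.01,0.19,0,0.6,-1,-0.01,0.19,0,0.6]
}}

```text
time: 10.3
position: [0.4173, 0.2943, 0.027]
tool_rot: [0.24, 0.971, -0.001, -0.001]
ft_force: [-2.7, -1.7, 4.2]
grip_width: 0.0173
grip_force: 6.0
```

```bash
cat > lv.py <<'E'
from h import *
o=robot.get_obs(); M=R.from_quat(o['tool_rot']).as_matrix(); p=np.array(o['position'])
th=np.radians(11.4); P=np.array([.5262,.1264])+.125*np.array([-np.sin(th),np.cos(th)])
d=p[:2]-P; print('t',o['time'],'p',p.round(4),'radius',np.linalg.norm(d).round(4),'theta by pos',(np.arctan2(d[1],d[0])%6.2832-np.pi/2-th).round(3),'by yaw',(np.arctan2(M[1,1],M[0,1])-th).round(3),'f tool',(M.T@np.array(o['ft_force'])).round(1),'w',o['grip_width'])
E
python3 lv.py
```

```text
t 10.3 p [0.4173 0.2943 0.027 ] radius 0.0956 theta by pos 0.878 by yaw 0.887 f tool [ 1.6 -2.7 -4.2] w 0.017340940142288253
```

Emit:
{"api": "play_rows", "payload": {
  "steps": [-1,-0.01,0.24,0,0.75,-1,-0.01,0.24,0,0.75,-1,-0.01,0.24,0,0.75,-1,-0.01,0.24,0,0.75,-1,-0.01,0.24,0,0.75,-1,-0.01,0.24,0,0.75,-1,-0.01,0.24,0,0.75,-1,-0.01,0.24,0,0.75,-1,-0.01,0.24,0,0.75,-1,-0.01,0.24,0,0.75]
}}

```text
time: 11.3
position: [0.4707, 0.3404, 0.027]
tool_rot: [0.579, 0.815, -0.001, -0.001]
ft_force: [-2.4, -0.2, 3.7]
grip_width: 0.0174
grip_force: 6.0
```

```bash
python3 lv.py
```

```text
t 11.3 p [0.4707 0.3404 0.027 ] radius 0.0965 theta by pos 0.126 by yaw 0.136 f tool [ 0.6 -2.3 -3.7] w 0.017388558199128296
```

Emit:
{"api": "play_rows", "payload": {
  "steps": [-1,-0.01,0.1,0,0.3,-1,-0.01,0.1,0,0.3,-1,-0.01,0.1,0,0.3,-1,0,0.1,0,0.3,-1,0,0.06,0,0.1,-1,0,0.06,0,0,-1,0,0.04,0,0,-1,0,0,0,0,-1,0,0,0,0,-1,0,0,0,0]
}}

```text
time: 12.3
position: [0.4834, 0.3432, 0.0262]
tool_rot: [0.63, 0.777, -0.004, -0.003]
ft_force: [-9.3, 3.1, 7.5]
grip_width: 0.0173
grip_force: 6.0
```

```bash
python3 lv.py
```

```text
t 12.3 p [0.4834 0.3432 0.0262] radius 0.096 theta by pos -0.009 by yaw 0.009 f tool [ 4.9 -8.6 -7.4] w 0.017288977661902273
```

The handle is against its open stop. I'll release it, lift and travel to the stone, keeping x low past the press ball.

Emit:
{"api": "play_rows", "payload": {
  "steps": [0.3,0,0,0,0,0.3,0,0,0,0,0.3,0,0,0,0,0.3,0,0,0,0,0.3,0,0,-0.3,0,0.3,0,0,-0.7,0,0.3,0,0,-0.8,0,1,0,0,-0.8,0,1,0,0,-0.6,0,1,0,0,0,0]
}}

```text
time: 13.3
position: [0.4906, 0.3449, 0.126]
tool_rot: [0.63, 0.777, 0.003, 0.002]
ft_force: [0.0, 0.1, 0.4]
grip_width: 0.0731
grip_force: 0.0
```

```bash
python3 d.py 0.40 0.05 0.12; python3 d.py 0.462 -0.155 0.1 19.9
```

```text
t 13.3 p [0.4906 0.3449 0.126 ] ytool deg 11.9 f [0.  0.1 0.4] w 0.0731 q6 0.22
units tx,ty,tz [-9.   -4.99  0.15] turn units None
t 13.3 p [0.4906 0.3449 0.126 ] ytool deg 11.9 f [0.  0.1 0.4] w 0.0731 q6 0.22
units tx,ty,tz [-16.11  -4.38   0.81] turn units -1.394514767750077
after turning: [-15.34  -6.57   0.87]
```

Emit:
{"api": "play_rows", "payload": {
  "steps": [1,-0.7,-0.5,0,0,1,-0.9,-0.5,0,0,1,-0.9,-0.5,0,0,1,-0.95,-0.5,0,0,1,-0.95,-0.5,0,0,1,-0.95,-0.5,0,0,1,-0.95,-0.5,0,0,1,-0.9,-0.5,0,0,1,-0.9,-0.5,0,0,1,-0.9,-0.5,0,0]
}}

```text
time: 14.3
position: [0.3966, 0.0477, 0.1223]
tool_rot: [0.63, 0.777, -0.0, -0.0]
ft_force: [0.5, -0.6, 0.0]
grip_width: 0.0867
grip_force: 0.0
```

Emit:
{"api": "play_rows", "payload": {
  "steps": [1,-0.9,0,0,0,1,-0.9,0,0,0,1,-0.9,0.1,0,0,1,-0.9,0.1,0,0,1,-0.9,0.1,0,0,1,-0.9,0.1,0,0,1,-0.9,0.1,0,0,1,-0.7,0.1,0,-0.7,1,0,0,0,-0.69,1,0,0,0,0]
}}

```text
time: 15.3
position: [0.458, -0.1536, 0.122]
tool_rot: [0.575, 0.818, -0.0, -0.0]
ft_force: [-0.5, -0.2, -0.5]
grip_width: 0.087
grip_force: 0.0
```

Run:
```python
from h import *
from d import delta
delta(.462,-.155,.1,19.9)
c=cam('wrist'); im=c['image'].copy(); H=cv2.cvtColor(im,cv2.COLOR_RGB2HSV)
a=np.radians(19.94); X=np.array([np.cos(a),np.sin(a)]);Y=np.array([-X[1],X[0]])
for A,B,z in((.026,.075,.016),(.02,.068,.03)):
  P=[[*(np.array([.4622,-.1548])+i*A*X+j*B*Y),z] for i,j in((1,1),(1,-1),(-1,-1),(-1,1))]
  cv2.polylines(im,[proj(c,P).astype(int)],True,(0,255,0),1)
cv2.imwrite('pics/w4.png',im[:,:,::-1])
```

```text
t 15.3 p [ 0.458  -0.1536  0.122 ] ytool deg 19.8 f [-0.5 -0.2 -0.5] w 0.087 q6 -0.9
units tx,ty,tz [-0.09  0.11  0.73] turn units -0.018558962659787712
after turning: [-0.09  0.11  0.73]
```

View pics/w4.png

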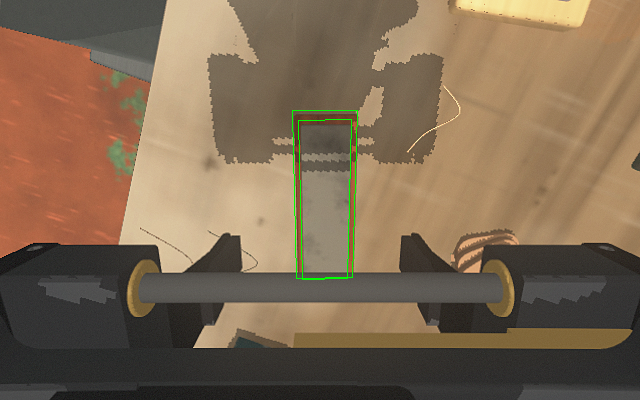

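The wrist view shows the stone with its tray's far end at (325,115), and my outline matches it to within about 2 px. I'll descend and grip across the tray.

Emit:
{"api": "play_rows", "payload": {
  "steps": [1,-0.08,0.12,0.6,0,1,0,0,0.8,0,1,0,0,0.8,0,1,0,0,0.8,0,1,0,0,0.6,0,1,0,0,0.3,0,1,0,0,0.03,0,1,0,0,0,0,-1,0,0,0,0,-1,0,0,0,0],
  "grip_force": 30
}}

```text
time: 16.35
position: [0.4629, -0.1542, 0.0056]
tool_rot: [0.574, 0.819, 0.0, 0.001]
ft_force: [-0.0, -0.3, 0.4]
grip_width: 0.078
grip_force: 0.0
```

Emit:
{"api": "play_rows", "payload": {
  "steps": [-1,0,0,0,0,-1,0,0,0,0,-1,0,0,0,0,-1,0,0,-0.1,0,-1,0,0,-0.3,0,-1,0,0,-0.5,0,-1,0,0,-0.7,0,-1,0,0,-0.7,0,-1,0,0,-0.5,0,-1,0,0,0,0]
}}

```text
time: 17.35
position: [0.4633, -0.1544, 0.0907]
tool_rot: [0.574, 0.819, 0.0, 0.002]
ft_force: [-0.1, -0.1, -4.5]
grip_width: 0.0519
grip_force: 30.0
```

```bash
python3 d.py 0.41 0.0 0.1; python3 d.py .5262 .1264 .1 11.4
```

```text
t 17.35 p [ 0.4633 -0.1544  0.0907] ytool deg 19.9 f [-0.1 -0.1 -4.5] w 0.0519 q6 -0.9
units tx,ty,tz [ 5.44  0.08 -0.33] turn units None
t 17.35 p [ 0.4633 -0.1544  0.0907] ytool deg 19.9 f [-0.1 -0.1 -4.5] w 0.0519 q6 -0.9
units tx,ty,tz [ 8.09  5.16 -0.32] turn units 1.4814944818782028
after turning: [ 8.76  3.91 -0.31]
```

Emit:
{"api": "play_rows", "payload": {
  "steps": [-1,0.3,0,0,0,-1,0.6,0,0,0,-1,0.7,0,0,0,-1,0.8,0.02,0,0,-1,0.8,0.02,0,0,-1,0.8,0.02,0,0,-1,0.7,0.02,0,0,-1,0.5,0,0,0.4,-1,0.24,0,0,0.6,-1,0,0,0,0.48]
}}

```text
time: 18.35
position: [0.406, 0.0032, 0.0879]
tool_rot: [0.633, 0.774, -0.001, -0.003]
ft_force: [0.1, -0.3, -4.4]
grip_width: 0.0519
grip_force: 30.0
```

Emit:
{"api": "play_rows", "payload": {
  "steps": [-1,0.2,0.3,0,0,-1,0.4,0.5,0,0,-1,0.5,0.6,0,0,-1,0.5,0.7,0,0,-1,0.5,0.7,0,0,-1,0.5,0.7,0,0,-1,0.4,0.6,0,0,-1,0.26,0.4,0,0,-1,0.1,0.13,0,0,-1,0,0,0,0]
}}

```text
time: 19.35
position: [0.5249, 0.1277, 0.088]
tool_rot: [0.633, 0.774, -0.001, -0.001]
ft_force: [-0.1, -0.1, -4.5]
grip_width: 0.0517
grip_force: 30.0
```

Run:
```python
from h import *
from d import delta
import pickle
delta(.5262,.1264,.024,11.4)
s=cam('scene'); c=cam('wrist'); pickle.dump((s,c),open('hov.pkl','wb'))
O=np.array([.5262,.1264]);th=np.radians(11.4);yv=np.array([-np.sin(th),np.cos(th)]);xv=np.array([np.cos(th),np.sin(th)])
L=lambda x,y,z:[*(O+x/1e3*xv+y/1e3*yv),z/1e3]
o=np.array(robot.get_obs()['position']); zb=(o[2]-.0045)*1e3
def draw(c):
    im=c['image'].copy()
    for r,col in(([L(-48,-105,20),L(48,-105,20),L(48,170,20),L(-48,170,20)],(0,255,0)),([L(-30,-75,33),L(30,-75,33),L(30,85,33),L(-30,85,33)],(255,0,255)),([L(-26,-75,zb+16),L(26,-75,zb+16),L(26,75,zb+16),L(-26,75,zb+16)],(255,255,0))):
        cv2.polylines(im,[(proj(c,r)*16).astype(int)],True,col,1,cv2.LINE_AA,4)
    return im
out=np.zeros((600,800,3),np.uint8); w=draw(c); out[:400,:640]=w
b=cv2.resize(draw(s)[150:250,210:360],None,fx=2,fy=2,interpolation=cv2.INTER_CUBIC); out[400:600,:300]=b
cv2.imwrite('pics/w5.png',out[:,:,::-1])
```

```text
t 19.35 p [0.5249 0.1277 0.088 ] ytool deg 11.5 f [-0.1 -0.1 -4.5] w 0.0517 q6 -0.17
units tx,ty,tz [-0.05  0.04  2.13] turn units 0.019550717044254807
after turning: [-0.05  0.03  2.13]
```

View pics/w5.png

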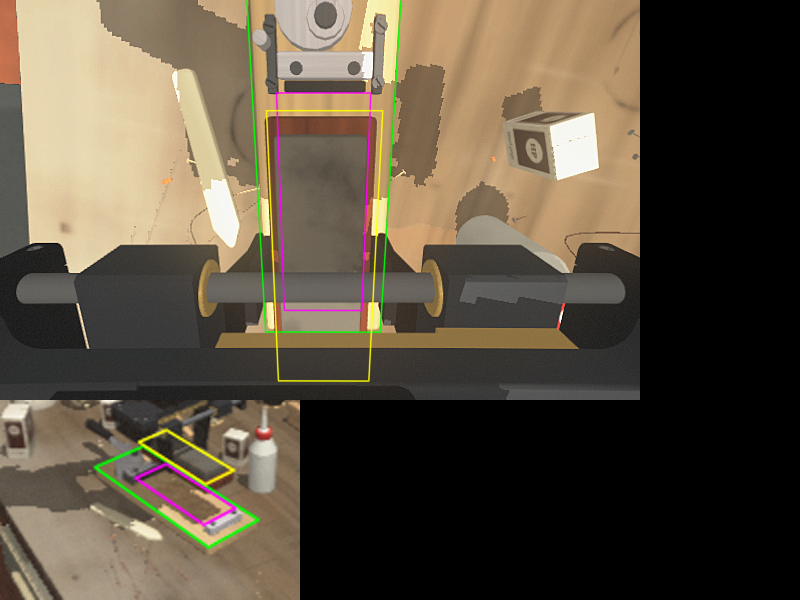

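The wrist view shows the tray's far end at about row 115 against a predicted 111. The jaw face at row 92 and the board outline both agree with my model. Next I'll measure the tray edges numerically for height, offset and tilt in the grip.

Run:
```python
from h import *
import pickle
s,c=pickle.load(open('hov.pkl','rb')); im=c['image'].astype(int)
for col in (290,320,350): print('col',col,[(r,*im[r,col]) for r in range(84,142,2)])
for row in (124,128): 
  for rg in (range(254,286,2),range(358,392,2)): print('row',row,[(k,*im[row,k]) for k in rg])
```

```text
col 290 [(84, np.int64(69), np.int64(62), np.int64(53)), (86, np.int64(73), np.int64(66), np.int64(57)), (88, np.int64(76), np.int64(69), np.int64(62)), (90, np.int64(69), np.int64(64), np.int64(55)), (92, np.int64(71), np.int64(66), np.int64(53)), (94, np.int64(210), np.int64(172), np.int64(116)), (96, np.int64(202), np.int64(165), np.int64(111)), (98, np.int64(204), np.int64(168), np.int64(112)), (100, np.int64(200), np.int64(163), np.int64(111)), (102, np.int64(201), np.int64(163), np.int64(110)), (104, np.int64(202), np.int64(164), np.int64(111)), (106, np.int64(201), np.int64(163), np.int64(110)), (108, np.int64(203), np.int64(163), np.int64(111)), (110, np.int64(201), np.int64(162), np.int64(110)), (112, np.int64(201), np.int64(164), np.int64(112)), (114, np.int64(203), np.int64(166), np.int64(112)), (116, np.int64(124), np.int64(93), np.int64(65)), (118, np.int64(116), np.int64(71), np.int64(51)), (120, np.int64(123), np.int64(76), np.int64(54)), (122, np.int64(122), np.int64(73), np.int64(49)), (124, np.int64(124), np.int64(74), np.int64(53)), (126, np.int64(124), np.int64(73
[... 5983 characters left out ...]
64(128), np.int64(78), np.int64(55)), (366, np.int64(128), np.int64(77), np.int64(54)), (368, np.int64(129), np.int64(78), np.int64(51)), (370, np.int64(129), np.int64(78), np.int64(53)), (372, np.int64(131), np.int64(78), np.int64(53)), (374, np.int64(128), np.int64(78), np.int64(53)), (376, np.int64(128), np.int64(98), np.int64(68)), (378, np.int64(201), np.int64(162), np.int64(109)), (380, np.int64(198), np.int64(161), np.int64(111)), (382, np.int64(193), np.int64(158), np.int64(107)), (384, np.int64(190), np.int64(153), np.int64(105)), (386, np.int64(193), np.int64(154), np.int64(106)), (388, np.int64(185), np.int64(149), np.int64(99)), (390, np.int64(180), np.int64(146), np.int64(101))]
```

Run:
```python
from h import *
import pickle
s,c=pickle.load(open('hov.pkl','rb'))
O=np.array([.5262,.1264]);th=np.radians(11.4);yv=np.array([-np.sin(th),np.cos(th)]);xv=np.array([np.cos(th),np.sin(th)])
loc=lambda w:np.c_[(w[:,:2]-O)@xv,(w[:,:2]-O)@yv].round(4).tolist()
for z in (.09,.094,.097,.0995,.102):
    w=ray(c,[(264.8,124),(376.7,124),(320,115.5)],z); print(z,np.linalg.norm(w[1]-w[0]).round(4),loc(w))
print('stone top far edge z108-114',[(z,loc(ray(c,[(320,133.5)],z))) for z in(.107,.110,.1135)])
print('jaw rubber edge',loc(ray(c,[(290,93),(350,93)],.032)),loc(ray(c,[(290,93),(350,93)],.02)))
H=c['image'].astype(int)
print('cam',-c['R'].T@c['t'])
```

```text
0.09 0.0539 [[-0.0285, 0.0685], [0.0254, 0.0685], [-0.0019, 0.0725]]
0.094 0.0526 [[-0.0278, 0.0687], [0.0247, 0.0687], [-0.0019, 0.0726]]
0.097 0.0516 [[-0.0273, 0.0689], [0.0242, 0.0689], [-0.0019, 0.0727]]
0.0995 0.0507 [[-0.0269, 0.069], [0.0238, 0.069], [-0.0019, 0.0727]]
0.102 0.0499 [[-0.0265, 0.0691], [0.0234, 0.0691], [-0.0019, 0.0728]]
stone top far edge z108-114 [(0.107, [[-0.0018, 0.0654]]), (0.11, [[-0.0018, 0.0656]]), (0.1135, [[-0.0018, 0.0659]])]
jaw rubber edge [[-0.0213, 0.0847], [0.0171, 0.0847]] [[-0.0224, 0.0852], [0.0181, 0.0852]]
cam [0.50961375 0.20157005 0.24980846]
```

The tray's far end is at y' = +72.7 mm, so the stone's centre is at −2.3 mm. The free gap is −75..85, so I'll shift +6.3 mm along y' and +1.5 mm in x', then lower slowly.

Emit:
{"api": "play_rows", "payload": {
  "steps": [-1,0.21,0.05,0,0.02,-1,0,0,0.2,0,-1,0,0,0.3,0,-1,0,0,0.3,0,-1,0,0,0.3,0,-1,0,0,0.3,0,-1,0,0,0.2,0,-1,0,0,0.1,0,-1,0,0,0.1,0,-1,0,0,0,0]
}}

```text
time: 20.45
position: [0.5258, 0.1332, 0.0345]
tool_rot: [0.634, 0.773, -0.0, -0.0]
ft_force: [-0.5, -0.5, -3.0]
grip_width: 0.0515
grip_force: 30.0
```

Emit:
{"api": "play_rows", "payload": {
  "steps": [-1,0,0,0.05,0,-1,0,0,0.05,0,-1,0,0,0.05,0,-1,0,0,0.04,0,-1,0,0,0,0,-1,0,0,0,0,-1,0,0,0,0,-1,0,0,0,0,-1,0,0,0,0,-1,0,0,0,0]
}}

```text
time: 21.45
position: [0.5259, 0.1332, 0.0291]
tool_rot: [0.634, 0.773, 0.0, 0.0]
ft_force: [-0.3, -0.3, -3.9]
grip_width: 0.0522
grip_force: 30.0
```

Emit:
{"api": "play_rows", "payload": {
  "steps": [-1,0,0,0.04,0,-1,0,0,0.04,0,-1,0,0,0.04,0,-1,0,0,0.03,0,-1,0,0,0,0,-1,0,0,0,0,-1,0,0,0,0,-1,0,0,0,0,-1,0,0,0,0,-1,0,0,0,0]
}}

```text
time: 22.45
position: [0.5258, 0.1332, 0.0256]
tool_rot: [0.634, 0.773, 0.0, 0.0]
ft_force: [-1.7, -0.3, 5.4]
grip_width: 0.052
grip_force: 30.0
```

```bash
python3 d.py .5262 .1264 .024 11.4
```

```text
t 22.45 p [0.5258 0.1332 0.0256] ytool deg 11.3 f [-1.7 -0.3  5.4] w 0.052 q6 -0.15
units tx,ty,tz [-0.22 -0.03  0.05] turn units -0.018681727364362966
after turning: [-0.22 -0.03  0.05]
```

Contact came at the expected height. I'll release gently, rise and check.

Emit:
{"api": "play_rows", "payload": {
  "steps": [0.5,0,0,0,0,0.5,0,0,0,0,0.5,0,0,0,0,0.5,0,0,0,0,0.5,0,0,0,0,0.5,0,0,-0.2,0,0.5,0,0,-0.6,0,0.5,0,0,-0.9,0,0.5,0,0,-0.9,0,0.5,0,0,0,0]
}}

```text
time: 23.45
position: [0.5285, 0.1334, 0.1061]
tool_rot: [0.634, 0.773, 0.003, 0.003]
ft_force: [-0.2, -0.1, -0.3]
grip_width: 0.0652
grip_force: 0.0
```

Run:
```python
from h import *
from d import delta
delta(.4827,.342,.12,11.4)
c=cam('wrist');t=cam('top'); im=c['image'].copy()
O=np.array([.5262,.1264]);th=np.radians(11.4);yv=np.array([-np.sin(th),np.cos(th)]);xv=np.array([np.cos(th),np.sin(th)])
L=lambda x,y,z:[*(O+x/1e3*xv+y/1e3*yv),z/1e3]
for r,col in(([L(-26,-71,36),L(26,-71,36),L(26,79,36),L(-26,79,36)],(255,255,0)),([L(-30,-75,33),L(30,-75,33),L(30,85,33),L(-30,85,33)],(255,0,255))):
    cv2.polylines(im,[(proj(c,r)*16).astype(int)],True,col,1,cv2.LINE_AA,4)
out=np.zeros((600,800,3),np.uint8); out[:400,:640]=im
out[400:,:300]=cv2.resize(t['image'][170:270,200:350],(300,200),interpolation=cv2.INTER_CUBIC)
cv2.imwrite('pics/w6.png',out[:,:,::-1])
```

```text
t 23.45 p [0.5285 0.1334 0.1061] ytool deg 11.3 f [-0.2 -0.1 -0.3] w 0.0652 q6 -0.15
units tx,ty,tz [ 7.12 -0.13 -0.47] turn units -0.0184371909594719
after turning: [ 7.12 -0.12 -0.46]
```

View pics/w6.png

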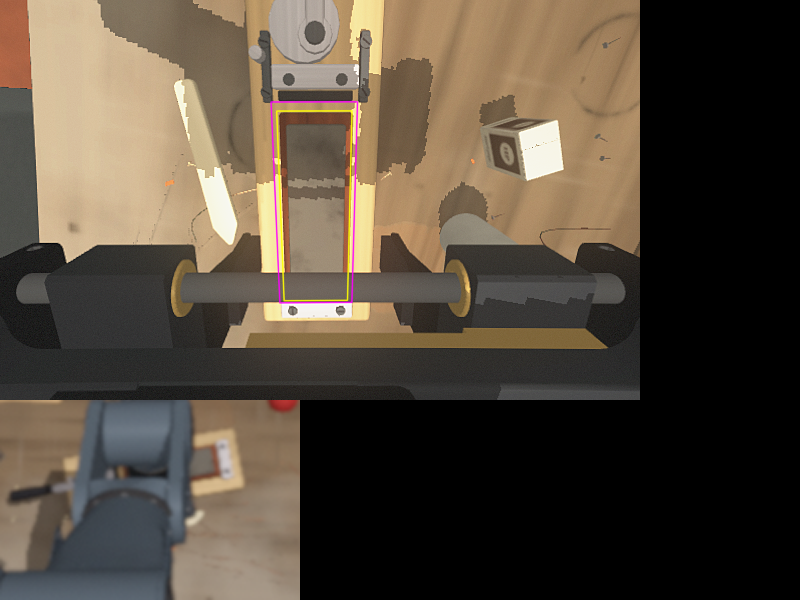

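The wrist view shows the stone flat and straight between the jaws at (316,200), matching the expected outline. The fixed jaw at (317,311) is clear. Next I'll move to the open handle.

Emit:
{"api": "play_rows", "payload": {
  "steps": [0.15,0.4,0,0,0,0.15,0.8,0,0,0,0.15,0.9,0,0,0,0.15,0.9,0,0,0,0.15,0.9,0,0,0,0.15,0.9,0,0,0,0.15,0.9,0,0,0,0.15,0.9,-0.06,0,0,0.15,0.52,-0.06,0.1,0,0.15,0,0,0.5,0]
}}

```text
time: 24.55
position: [0.4798, 0.3447, 0.0845]
tool_rot: [0.633, 0.774, 0.001, 0.0]
ft_force: [-0.2, -0.6, -0.3]
grip_width: 0.05
grip_force: 0.0
```

```bash
python3 d.py .4827 .342 .027 11.4
```

```text
t 24.55 p [0.4798 0.3447 0.0845] ytool deg 11.5 f [-0.2 -0.6 -0.3] w 0.05 q6 0.23
units tx,ty,tz [-0.11  0.07  1.92] turn units 0.012743934842482594
after turning: [-0.11  0.08  1.92]
```

Emit:
{"api": "play_rows", "payload": {
  "steps": [0.15,-0.1,0.08,0.4,0,0.15,0,0,0.6,0,0.15,0,0,0.6,0,0.15,0,0,0.3,0,0.15,0,0,0,0,-1,0,0,0,0,-1,0,0,0,0,-1,0,0,0,0,-1,0,0,0,0,-1,0,0,0,0],
  "grip_force": 10
}}

```text
time: 25.55
position: [0.4837, 0.3396, 0.028]
tool_rot: [0.634, 0.773, 0.0, 0.0]
ft_force: [1.2, 0.7, 0.0]
grip_width: 0.0179
grip_force: 0.4
```

Emit:
{"api": "play_rows", "payload": {
  "steps": [-1,-0.01,-0.12,0,-0.4,-1,-0.01,-0.19,0,-0.6,-1,-0.01,-0.19,0,-0.6,-1,-0.01,-0.19,0,-0.6,-1,-0.01,-0.19,0,-0.6,-1,-0.01,-0.19,0,-0.6,-1,-0.01,-0.19,0,-0.6,-1,-0.01,-0.19,0,-0.6,-1,-0.01,-0.19,0,-0.6,-1,-0.01,-0.19,0,-0.6]
}}

```text
time: 26.55
position: [0.437, 0.3141, 0.0281]
tool_rot: [0.386, 0.923, 0.002, 0.001]
ft_force: [-0.7, 3.8, -0.1]
grip_width: 0.0167
grip_force: 10.0
```

```bash
python3 lv.py
```

```text
t 26.55 p [0.437  0.3141 0.0281] radius 0.0917 theta by pos 0.581 by yaw 0.58 f tool [3.2 2.2 0.1] w 0.016737126829728687
```

Emit:
{"api": "play_rows", "payload": {
  "steps": [-1,-0.005,-0.235,0,-0.75,-1,-0.005,-0.235,0,-0.75,-1,-0.005,-0.235,0,-0.75,-1,-0.005,-0.235,0,-0.75,-1,-0.005,-0.235,0,-0.75,-1,-0.005,-0.235,0,-0.75,-1,-0.005,-0.235,0,-0.75,-1,-0.005,-0.235,0,-0.75,-1,-0.005,-0.235,0,-0.75,-1,-0.005,-0.235,0,-0.75]
}}

```text
time: 27.55
position: [0.4109, 0.2517, 0.0281]
tool_rot: [0.02, 1.0, 0.002, 0.004]
ft_force: [4.3, 3.9, -3.4]
grip_width: 0.0168
grip_force: 10.2
```

```bash
python3 lv.py
```

```text
t 27.55 p [0.4109 0.2517 0.0281] radius 0.0907 theta by pos 1.341 by yaw 1.331 f tool [-4.1  4.1  3.4] w 0.016818115199672422
```

Emit:
{"api": "play_rows", "payload": {
  "steps": [-1,0,-0.13,0,-0.4,-1,0,-0.13,0,-0.4,-1,0,-0.13,0,-0.4,-1,0,-0.13,0,-0.4,-1,0,-0.13,0,-0.4,-1,0,-0.1,0,-0.3,-1,0,-0.06,0,0,-1,0,0,0,0,-1,0,0,0,0,-1,0,0,0,0]
}}

```text
time: 28.55
position: [0.4129, 0.2307, 0.0281]
tool_rot: [-0.091, 0.996, 0.003, 0.005]
ft_force: [1.2, 20.9, -4.2]
grip_width: 0.0194
grip_force: 10.1
```

```bash
python3 lv.py
```

```text
t 28.55 p [0.4129 0.2307 0.0281] radius 0.0904 theta by pos 1.575 by yaw 1.554 f tool [-4.9 20.3  4.4] w 0.019416812184627034
```

The handle is at its locking stop and pressing with 20 N. I'll release and retreat.

Emit:
{"api": "play_rows", "payload": {
  "steps": [0.15,0,0,0,0,0.15,0,0,0,0,0.15,0,0,0,0,0.15,0,0,0,0,0.15,0,0,0,0,0.15,0,0,-0.3,0,0.15,0,0,-0.8,0,0.15,0,0,-1,0,0.15,0,0,-1,0,0.15,0,0,-1,0]
}}

```text
time: 29.55
position: [0.4082, 0.2259, 0.1522]
tool_rot: [-0.093, 0.996, -0.0, -0.0]
ft_force: [0.1, 1.2, -0.2]
grip_width: 0.0497
grip_force: 0.0
```

Emit:
{"api": "play_rows", "payload": {
  "steps": [0.15,0,0,-0.9,0,0.15,0.3,0.3,-0.5,0,0.15,0.3,0.8,0,0,0.15,0.3,0.9,0,0,0.15,0.3,0.9,0,0,0.15,0,0.9,0,0,0.15,0,0.9,0,0,0.15,0,0.9,0,0,0.15,0,0.6,0,0,0.15,0,0,0,0]
}}

```text
time: 30.55
position: [0.3384, 0.4039, 0.1931]
tool_rot: [-0.094, 0.996, 0.001, 0.001]
ft_force: [-0.5, -0.3, -1.0]
grip_width: 0.0498
grip_force: 0.0
```

Run:
```python
from h import *
t=cam('top');s=cam('scene')
O=np.array([.5262,.1264]);th=np.radians(11.4);yv=np.array([-np.sin(th),np.cos(th)]);xv=np.array([np.cos(th),np.sin(th)])
L=lambda x,y,z:[*(O+x/1e3*xv+y/1e3*yv),z/1e3]
ti=t['image'].copy()
for p in(L(-95,125,46),): cv2.circle(ti,tuple(int(v) for v in proj(t,[p])[0]),1,(255,0,0),-1)
out=np.zeros((600,800,3),np.uint8)
out[:300,:720]=cv2.resize(ti[170:270,120:360],(720,300),interpolation=cv2.INTER_CUBIC)
out[300:600,:525]=cv2.resize(s['image'][140:260,180:390],(525,300),interpolation=cv2.INTER_CUBIC)
cv2.imwrite('pics/end.png',out[:,:,::-1]); print(robot.get_obs()['position'],robot.get_obs()['time'])
```

```text
[0.33838    0.40175489 0.19272445] 30.65
```

View pics/end.png

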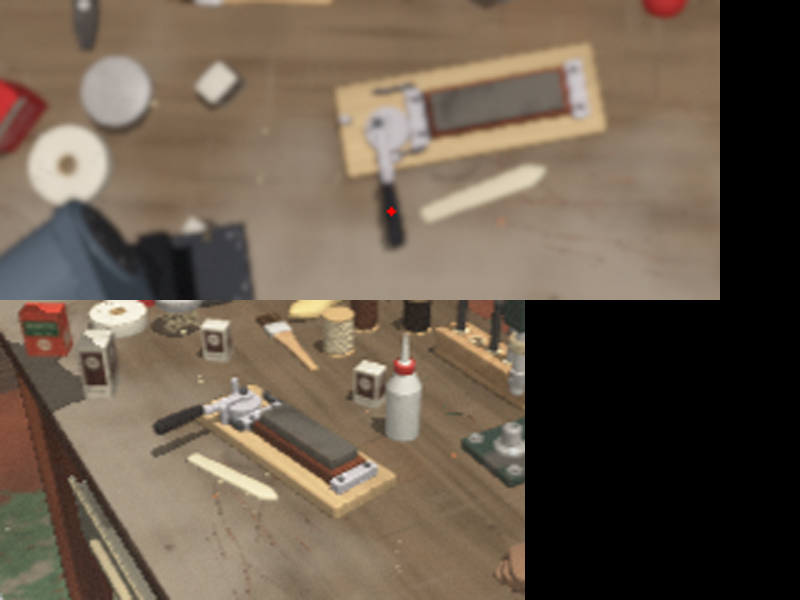

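The final picture shows the handle at its locked position, with the predicted grip point on it at (391,211). The stone is clamped between the jaws, the carton is upright at (98,363) in the lower panel, and the bottle and folder look untouched. I'll hand in now.

```bash
python3 -c "
from rig import robot
print(robot.hand_in())"
```

```text
the job is handed in; nothing more can be done
None
```

I handed the job in at about 31 s: the carton stands clear of the swing, the stone is clamped on the bed with the handle at its locking stop, and the bottle, tin and folder were not touched; the hand-in returned no verdict.

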